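# Make up the lamp-circuit repair kit in its fitted tray

### The arm

A 7-joint arm with a two-finger parallel gripper is mounted at the origin on a cart in front of the work surface, level with it; the furniture and walls round the work are solid. World frame = base frame: x ahead of the robot, y to its left, z up, the work surface at z = 0. Lengths are in mm, angles in rad, forces in N, time in s.
With the tool pointing down it reaches from about 400 to 875 mm from the base axis. Payload 4.4 kg.
Tool frame: the origin (TCP) lies midway between the tips of the shut fingers; the grasp point (between the pads) lies 19 mm behind it (ctrl.grip_point_offset is the distance from the TCP to the grasp point, in mm); z points along the fingers, x is the direction in which the jaws open and shut, and the axes are right-handed (so a half turn about z gives the same grasp; the last joint's range is limited). The gripper opens to 85 mm and grips with 20 to 120 N. Pads are 22 mm wide; open, the fingers measure 114 mm over their backs; the gripper's body (76 mm by 85 mm) begins 54 mm behind the grasp point. The pads swing forward as they close: fully open they stand 13 mm farther back than shut.
Start: joints at [1.169, 0.628, 0.038, 1.517, -0.027, 0.996, -0.02], TCP at [214.219, -613.7, 231.313] pointing down, gripper open.
Joint ranges: [-3.06, 3.06], [-0.37, 2.12], [-1.25, 1.32], [0.18, 2.47], [-1.1, 4.24], [0.23, 1.98], [-2.94, 2.94]. Speed limits (rad/s): [2.57, 2.57, 3.14, 3.14, 3.14, 3.14, 3.14].

### API

Orientations are given as [roll, pitch, yaw] about the fixed x, y, z axes, in that order (R = Rz(yaw) Ry(pitch) Rx(roll)).
In Python, from cell import ctrl, viewer gives the robot as it stands.
- The arm moves only by the tool apply_moves, never from a script. Its argument "series" is a list that holds one entry, the list of rows, each a list of 6 numbers: the shift along the tool's x, y, z normalised to -1 to 1, where 1 is 50 mm, then the turn, a rotation vector about the tool's x, y, z normalised to -1 to 1, where 1 is 6 degrees. In form: [[[tx, ty, tz, rx, ry, rz], ...]]. A call has exactly 5 rows; each row shifts and turns the commanded pose from where the row before left it, along the tool's axes as they then stand; what a row does not reach is not made up. A row lasts 1/8 s, in which the tool goes at most 62.5 mm and 10.7 degrees, less where a joint would pass 70% of its speed; a pose out of reach is approached as far as the arm can. A call with a number of a shift or a turn outside -1 to 1 is refused whole. A call with a gripper value outside its range is refused whole. "claw" is the gripper command: -1 is shut, 1 is fully open, values between are in proportion, set as the call begins (left out, the last holds). The fingers move at their own pace and stop on an object; the grip force is fixed at half the most. Time passes only in rows, so rows that do not move let the fingers close, or fill a call up. It gives the time, the measured TCP pose, the force and the opening at its end, in the units of the state.
- ctrl.read_state(): the state, without advancing time (a new reading comes with each control period).
- viewer.get_image(name): name is "scene" or "top"; returns the picture (420x560x3 uint8, blue, green, red); there is no depth.
- viewer.camera_info(name): a dict with "K" (3x3 intrinsics, pixels), "R" (3x3) and "t" (3): a world point X has camera coordinates R X + t. Camera axes: x right, y down, z forward; pixel columns grow to the right and rows downward; lengths in mm; the calibration is good to about 2 mm. A picture is of the moment at which its call begins. camera_info takes no time and is no camera call.
- ctrl.finish_job(): hands the job in, once; it reports no verdict.
Trained networks look in the newest picture that a camera, given by its name, has taken for a name from the list of things; names that differ only in an ending like _2 or _b are one class to them, and where a whole thing is asked for, a point or a joint stands for the part that bears it (a point fixed in the world has none). Each returns a list of dicts, best first, with "score" (0 to 1); they miss things now and then, are a little off and sometimes report something else, mostly with a low value. They report only what shows in the picture. A call takes as long as a camera call. They do not tell look-alikes from the thing itself.
- viewer.find_in(camera, label): "location" ([column, row] as shares, 0 to 1, of the picture: columns of its width, rows of its height, amid what is visible of it).
The state is a dict: "clock": time; "qpos": joint angles; "qd": joint speeds; "tau": joint torques, N m; "eef_pos": TCP position; "tool_rot": TCP orientation; "force": force on the tool from outside, world axes, zero at the start; "torque": the same for the moment, N m; "width": finger opening in mm.
Only numpy, scipy, OpenCV 4.12 (cv2) and the standard library are available. Lean on these libraries where they do the work, as an engineer would, in place of code of your own. Each camera call takes 0.05 s, during which the arm holds its last target. There are 200 camera calls.

### The job

Make up the kit for repairing the range hood's lamp circuit: put the solder reel, the flat flux tin, the little fuse box and the upright lamp box into the steel tray, each fully down in the recess made for it and the same way up as it stands now. The bigger grease tin and the bigger carton look similar but are not part of the kit: leave them where they are.

Things in the scene. Friction and masses are not known exactly. Their poses are not given: they have to be found in the camera images.
- solder_reel: small reel of solder, orange flanges and a silvery core, standing on one flange: 48 mm across, 30 mm high, 0.2 kg. Origin: centre of its underside, z up.
- flux_tin: flat round yellow-brown flux tin: 54 mm across, 22 mm high. Origin: centre of its underside, z up.
- fuse_box: little white and red cardboard box of fuses, lying flat: 36 (x) by 60 (y) mm, 29 mm high. Origin: centre of its underside, z up.
- lamp_box: cream and blue box of one lamp, standing upright: 46 (x) by 45 (y) mm, 76 mm high. Origin: centre of its underside, z up.
- grease_tin: the bigger (grease) tin, taller than the flux tin: 68 mm across, 62 mm high, grey lid, yellow and red side. Not part of the kit. Origin: centre of its underside, z up.
- carton: the bigger white and dark-grey carton, lying flat: 51 (x) by 70 (y) mm, 31 mm high. Not part of the kit. Origin: centre of its underside, z up.
- insert_reel: grey plastic insert 83x83x22 mm, one of four alike outside, 84 mm apart, filling a low fixed steel tray two by two (rim 20 mm above the bench, end handles stand out 12 mm). Recess: round, 58 mm wide, 14 mm deep (floor at z = 8 mm), for the solder reel. Origin: centre of its underside, 4 mm above the bench, below the recess centre; x, y along edges, z up; top z = 22 mm.
- insert_tin: grey plastic insert 83x83x22 mm, one of four alike outside, 84 mm apart, filling a low fixed steel tray two by two (rim 20 mm above the bench, end handles stand out 12 mm). Recess: round, 64 mm wide (the wider round one), 10 mm deep (floor at z = 12 mm), for the flux tin. Origin: centre of its underside, 4 mm above the bench, below the recess centre; x, y along edges, z up; top z = 22 mm.
- insert_fuses: grey plastic insert 83x83x22 mm, one of four alike outside, 84 mm apart, filling a low fixed steel tray two by two (rim 20 mm above the bench, end handles stand out 12 mm). Recess: oblong, 46 (x) by 70 (y) mm, 14 mm deep (floor at z = 8 mm), for the fuse box. Origin: centre of its underside, 4 mm above the bench, below the recess centre; x, y along edges, z up; top z = 22 mm.
- insert_lamp: grey plastic insert 83x83x22 mm, one of four alike outside, 84 mm apart, filling a low fixed steel tray two by two (rim 20 mm above the bench, end handles stand out 12 mm). Recess: square, 56 by 56 mm, 16 mm deep (floor at z = 6 mm), for the lamp box standing upright. Origin: centre of its underside, 4 mm above the bench, below the recess centre; x, y along edges, z up; top z = 22 mm.
Not all that is in view belongs to the job. Leave any green or purple look-alike of the flux_tin alone.

How it is judged:
By the outcome, as a careful person would: the job done as asked, in the order asked, and still so for the second after the job is handed in, with the robot touching nothing.
It also fails if it takes over 88 s, if anything falls off the work surface, if the arm or the gripper's body presses on something with over 40 N, if the wrist force passes 120 N, or if a joint passes its speed limit or range.

## Working session

There is one attempt and no reset: what is moved stays moved. The work goes in short steps, Python scripts to look and compute and a tool call to move; the robot and the scene stay as the last step left them, time stands still between calls to the robot, and variables do not carry over. Pictures are saved under pics/ and viewed, about 12 in all and at most 16, crops included, and the job is handed in when it is done.

Besides the shell and the picture viewer there is one more tool, called after "Call:" as name(argument=value, ...), one argument or row to a line, values as JSON. apply_moves: Moves the arm, as the interface text tells. Scaled input: -1 to 1 covers 50 mm each way for a shift and 6 degrees each way for a turn. Its arguments: {"type":"object","properties":{"series":{"type":"array","items":{"type":"array","items":{"type":"array","items":{"type":"number"}}}},"claw":{"type":"number"}},"required":["series"]}

```bash
ls; mkdir -p pics; python3 - <<'E'
from cell import ctrl, viewer
import cv2,numpy as np
for n in("scene","top"):
    im=viewer.get_image(n);cv2.imwrite(f"pics/{n}0.png",im)
    c=viewer.camera_info(n);print(n,np.array(c["K"]).round(1).tolist(),np.array(c["R"]).round(3).tolist(),np.array(c["t"]).round(0))
K=viewer.camera_info("top")
a=cv2.imread("pics/top0.png");cv2.imwrite("pics/top0b.png",cv2.resize(a,(800,600)))
s=ctrl.read_state();print(s)
for l in "solder_reel flux_tin fuse_box lamp_box grease_tin carton insert_reel insert_tin insert_fuses insert_lamp".split():
    print(l,[(round(d["score"],2),round(d["location"][0]*560),round(d["location"][1]*420)) for d in viewer.find_in("top",l)[:5]])
E
```

```text
pics
scene [[452.8, 0.0, 279.7], [0.0, 452.8, 216.6], [0.0, 0.0, 1.0]] [[-0.805, -0.593, 0.012], [-0.472, 0.628, -0.618], [0.359, -0.503, -0.786]] [ 482.  182. 1132.]
top [[442.0, 0.0, 281.5], [0.0, 442.0, 206.2], [0.0, 0.0, 1.0]] [[-0.004, -1.0, 0.012], [-0.998, 0.004, -0.063], [0.063, -0.012, -0.998]] [  96.  496. 1058.]
{'clock': 0.1, 'qpos': array([ 1.16924868,  0.62923079,  0.03839827,  1.5182582 , -0.02699998,
        0.99626691, -0.02000444]), 'qd': array([ 0.00089612, -0.00273302, -0.00152621, -0.00373603,  0.00218492,
        0.00121336,  0.00039147]), 'tau': array([ 3.69599889e-03, -5.64527607e+01,  1.23079486e+00, -1.93970400e+01,
        1.13285246e-02,  5.43694725e-03,  4.57784040e-05]), 'eef_pos': array([ 214.03562263, -613.17614476,  230.49810872]), 'tool_rot': array([-3.14158016e+00,  1.64712543e-03, -1.23501527e+00]), 'force': array([-0.26877505,  0.45687549, -0.67459994]), 'torque': array([-0.01881536,  0.00542297, -0.03047274]), 'width': 85.53000986650646}
solder_reel [(0.64, 341, 133)]
flux_tin [(0.86, 234, 252), (0.7, 124, 151), (0.6, 278, 274)]
fuse_box [(0.77, 391, 138)]
lamp_box [(0.86, 398, 185)]
grease_tin [(0.74, 426, 236), (0.62, 184, 262)]
carton [(0.58, 426, 237)]
insert_reel [(0.68, 346, 184), (0.6, 355, 216)]
insert_tin [(0.62, 312, 195), (0.49, 234, 250), (0.39, 347, 185)]
insert_fuses [(0.73, 344, 183)]
insert_lamp [(0.9, 323, 224)]
```

View pics/top0b.png

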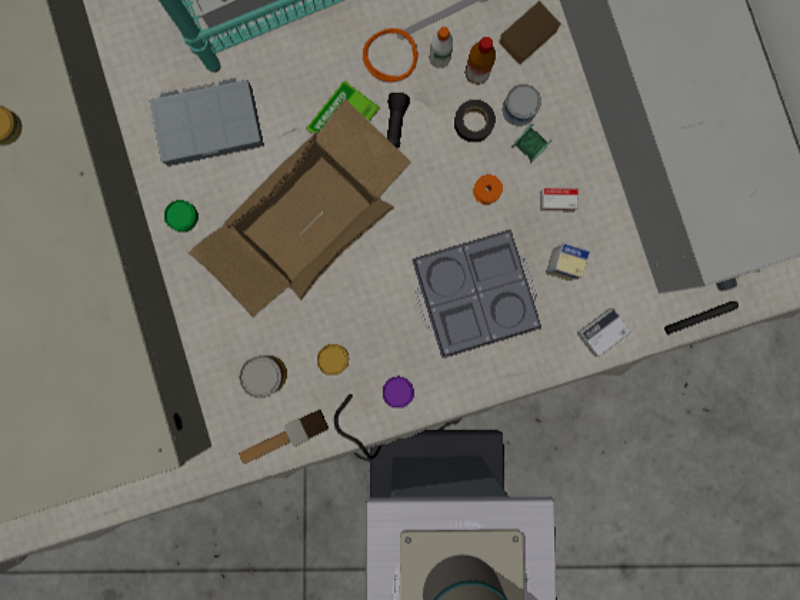

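View pics/scene0.png

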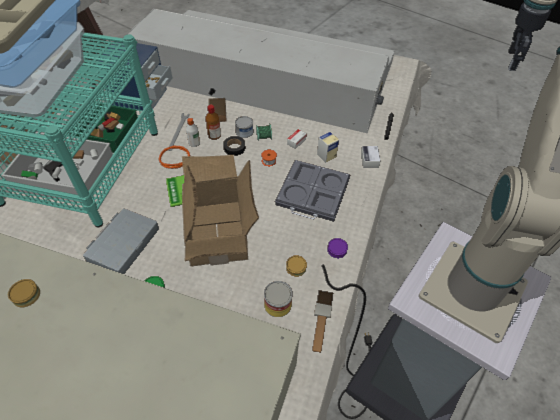

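Top view (800 px scale): orange reel (488,189), fuse box (560,199), lamp box (570,261), carton (606,332, excluded), grease tin (262,376, excluded). Flux tin candidates are yellow-brown (333,359), purple (398,392), green (181,216) and the gold one on the left cabinet (5,125). The one at (333,359) fits, since it is yellow-brown, flat and on the bench. Recesses: wide round (447,277), oblong (492,262), square (463,325), small round (508,309). I'll enlarge the working area and the tin.

```bash
python3 - <<'E'
import cv2,numpy as np
a=cv2.imread("pics/top0.png")
c=cv2.resize(a[120:255,280:450],None,fx=4.4,fy=4.4,interpolation=cv2.INTER_CUBIC)
t=cv2.resize(a[230:295,160:300],None,fx=4,fy=4,interpolation=cv2.INTER_CUBIC)
cv2.imwrite("pics/c1.png",c);cv2.imwrite("pics/c2.png",t)
E
cat > h.py <<'E'
import cv2,numpy as np
from cell import ctrl,viewer
def proj(n,P):
    c=viewer.camera_info(n);p=(np.array(P,float)@np.array(c["R"]).T+np.array(c["t"]))@np.array(c["K"]).T
    return p[...,:2]/p[...,2:]
def back(n,uv,z):
    c=viewer.camera_info(n);R=np.array(c["R"]);C=-R.T@np.array(c["t"])
    d=R.T@np.linalg.solve(np.array(c["K"]),[uv[0],uv[1],1.]);return (C+d*(z-C[2])/d[2])[:2]
def blob(im,lo,hi,box):
    x0,y0,x1,y1=box;h=cv2.cvtColor(im,cv2.COLOR_BGR2HSV)[y0:y1,x0:x1]
    m=cv2.inRange(h,np.array(lo),np.array(hi));n,l,s,c=cv2.connectedComponentsWithStats(m)
    k=1+np.argmax(s[1:,4]);cn=max(cv2.findContours((l==k).astype('uint8'),0,2)[0],key=cv2.contourArea)
    return cn+np.array([x0,y0]),s[k]
E
python3 - <<'E'
from h import *
im=cv2.imread("pics/top0.png")
cn,s=blob(im,(5,150,100),(20,255,255),(325,118,360,150));e=cv2.minEnclosingCircle(cn);print("reel",e,back("top",e[0],30))
cn,s=blob(im,(12,90,60),(32,255,255),(218,235,250,268));e=cv2.minEnclosingCircle(cn);print("tin",e,s,back("top",e[0],22))
E
```

```text
reel ((341.01898193359375, 132.2341766357422), 10.49202823638916) [674.87152588 -50.74388723]
tin ((232.5, 251.22727966308594), 11.157320976257324) [  4   6  22  21 378] [388.56702245 212.11717542]
```

View pics/c1.png

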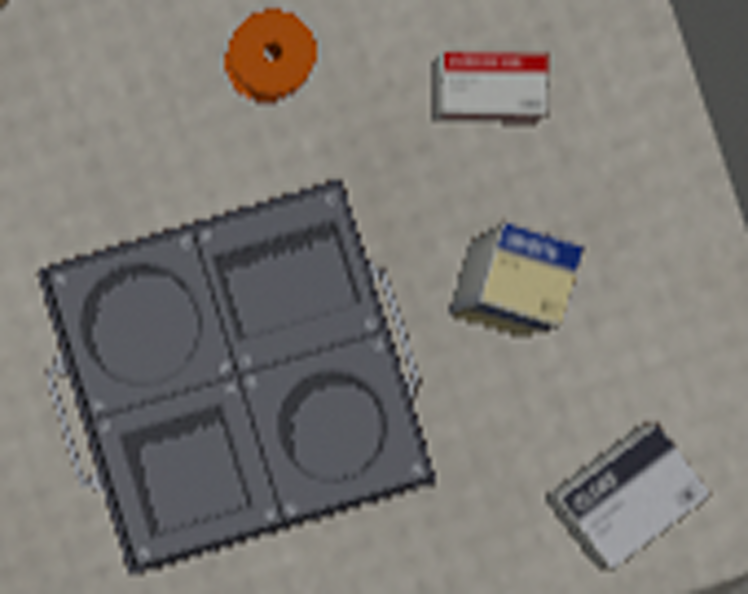

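View pics/c2.png

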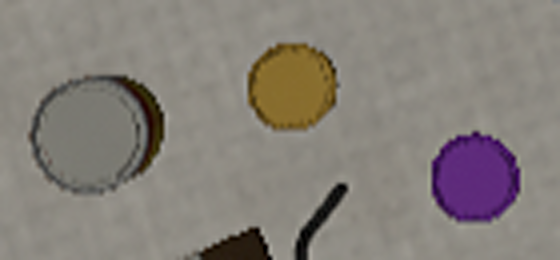

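Crop shows the reel at (272,55), fuse box at (495,85), lamp box at (535,275), carton (630,495) left out. In the tray, the wide round recess is upper left, oblong upper right, square lower left and small round lower right. The second crop confirms the yellow-brown flat tin at (292,86), next to the taller grey-lidded grease tin and the purple look-alike.

```bash
cat >> h.py <<'E'
def boxpts(x,y,yaw,a,b,z0,z1):
    c,s=np.cos(yaw),np.sin(yaw);q=np.array([[a,b],[-a,b],[-a,-b],[a,-b]])/2@np.array([[c,s],[-s,c]])+[x,y]
    return np.vstack([np.c_[q,[z0]*4],np.c_[q,[z1]*4]])
def draw(im,n,P,s,o,col):
    u=np.round((proj(n,P)-o+.5)*s-.5).astype(int)
    k=len(u)//2
    for i in range(k):
        cv2.line(im,u[i],u[(i+1)%k],col,1);cv2.line(im,u[k+i],u[k+(i+1)%k],col,1)
        if k==4: cv2.line(im,u[i],u[k+i],col,1)
def cyl(x,y,d,z0,z1):
    t=np.linspace(0,2*np.pi,24,endpoint=False);q=np.c_[x+d/2*np.cos(t),y+d/2*np.sin(t)]
    return np.vstack([np.c_[q,[z0]*24],np.c_[q,[z1]*24]])
E
cat > est.py <<'E'
from h import *
cr=lambda p:(np.array(p)+.5)/4.4-.5+[280,120]
tc=np.array([back("top",cr(p),26) for p in [(42,270),(340,183),(432,482),(133,570)]])
T=tc.mean(0);d=(tc[1]-tc[0])+(tc[2]-tc[3]);e=(tc[0]-tc[3])+(tc[1]-tc[2])
yaw=(np.arctan2(e[1],e[0])+np.arctan2(d[0],-d[1]))/2
R=np.array([[np.cos(yaw),-np.sin(yaw)],[np.sin(yaw),np.cos(yaw)]])
S={k:T+R@np.array(v)*42 for k,v in dict(tin=(1,1),fuse=(1,-1),lamp=(-1,1),reel=(-1,-1)).items()}
f=np.array([back("top",cr(p),29) for p in [(444,53),(549,53),(547,118),(440,115)]])
l=np.array([back("top",cr(p),76) for p in [(503,223),(584,245),(562,322),(484,300)]])
fuse=f.mean(0);lamp=l.mean(0)
def ang(q):
    d=(q[1]-q[0])+(q[2]-q[3]);return np.arctan2(d[0],-d[1])
fy,ly=ang(f),ang(l)
reel=np.array([674.9,-50.7]);tin=np.array([388.6,212.1])
if __name__=="__main__":
    print("tray",T,np.degrees(yaw),np.linalg.norm(tc-np.roll(tc,1,0),axis=1))
    for k,v in S.items():print(k,v.round(1))
    print("fuse",fuse,np.degrees(fy),np.linalg.norm(f-np.roll(f,1,0),axis=1));print("lamp",lamp,np.degrees(ly),np.linalg.norm(l-np.roll(l,1,0),axis=1))
    out=[]
    for n,b,s in(("top",(280,120,450,255),4),("scene",(250,115,390,225),4)):
        im=cv2.imread(f"pics/{n}0.png")[b[1]:b[3],b[0]:b[2]];im=cv2.resize(im,None,fx=s,fy=s,interpolation=cv2.INTER_CUBIC)
        o=np.array(b[:2]);g=(0,255,0)
        for P in(boxpts(*T,yaw,167,167,26,26),boxpts(*fuse,fy,36,60,0,29),boxpts(*lamp,ly,46,45,0,76),cyl(*reel,48,0,30),cyl(*S["tin"],64,16,26),cyl(*S["reel"],58,12,26),boxpts(*S["fuse"],yaw,46,70,12,26),boxpts(*S["lamp"],yaw,56,56,10,26)):draw(im,n,P,s,o,g)
        cv2.imwrite(f"pics/o_{n}.png",im)
    c=back("scene",(298,266),22);print("tin by scene",c, "reel by scene",back("scene",(269,154),30))
    for p in [(660,290),(562,0)]: print(back("top",np.array(p)*.7,0),back("top",np.array(p)*.7,150))
E
python3 est.py
```

```text
tray [498.50711539 -30.79573034] 16.220991186240383 [171.15673853 171.32398805 171.58117217 170.43640236]
tin [527.1  21.3]
fuse [550.6 -59.4]
lamp [446.4  -2.2]
reel [469.9 -82.9]
fuse [ 658.58681077 -174.96752302] -0.9216735134414042 [34.72066196 58.18462944 36.34948844 59.15942216]
lamp [ 548.77582293 -180.52244551] -15.748867869436575 [41.99215647 44.00090989 42.4138951  42.36670736]
tin by scene [381.78873754 217.66276905] reel by scene [679.04847838 -52.61010736]
[ 503.88766194 -353.02920177] [ 493.53133135 -289.5095887 ]
[1022.61133932 -193.22764941] [ 940.64111485 -151.7699007 ]
```

View pics/o_top.png

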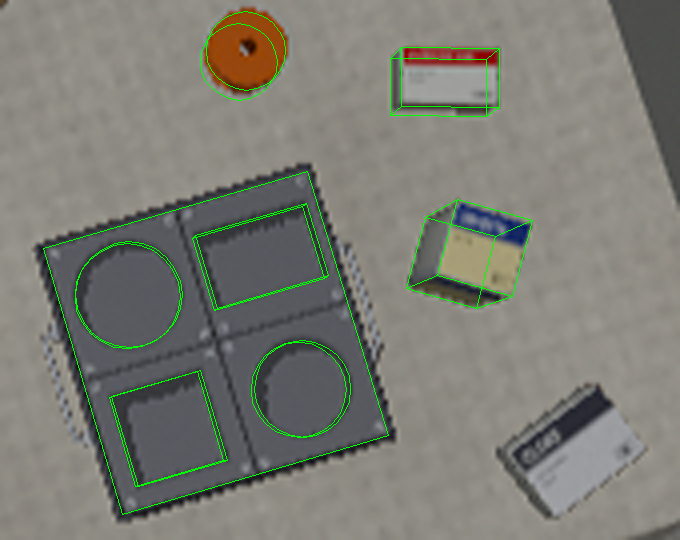

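View pics/o_scene.png

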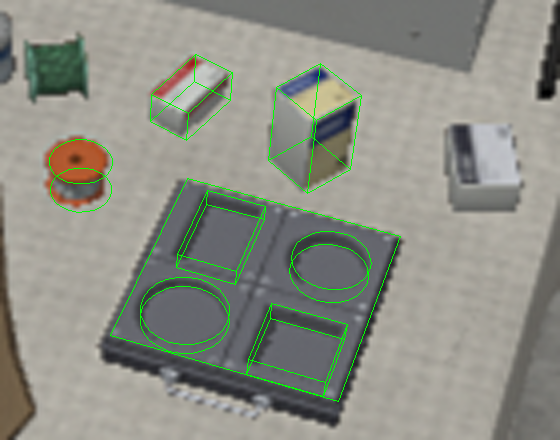

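Overlays match both pictures within about 2 mm. The reel's hole puts it slightly off the blob fit, at (676.5,-52). Next comes a small planner that prints rows from the present pose.

```bash
cat > plan.py <<'E'
import sys,json,numpy as np
from cell import ctrl
# usage: plan.py "x,y,z,yawdeg" ... ; "@x,y,z,yaw" first = start pose; "!n" suffix rows for a leg
def main(a):
    s=ctrl.read_state();p=np.array(s["eef_pos"],float);y=float(np.degrees(s["tool_rot"][2]))
    print("now",round(s["clock"],2),p.round(1),round(y,2),"w",round(s["width"],1),"F",np.round(s["force"],1))
    rows=[]
    for w in a:
        if w[0]=="@": *p,y=map(float,w[1:].split(","));p=np.array(p);continue
        w,_,k=w.partition("!");*q,yt=map(float,w.split(","));q=np.array(q);p0,y0=p.copy(),y
        dy=(yt-y0+90)%180-90 if k.endswith("h") else yt-y0
        k=k.rstrip("h");m=max(1,int(np.ceil(max(np.linalg.norm(q-p0)/48,abs(dy)/5.9)-.02)));m=int(k) if k else m
        for i in range(1,m+1):
            d=p0+(q-p0)*i/m-p;t=y0+dy*i/m-y;r=np.radians(y)
            row=[(d[0]*np.cos(r)+d[1]*np.sin(r))/50,(d[0]*np.sin(r)-d[1]*np.cos(r))/50,-d[2]/50,0,0,-t/6]
            row=[float(v) for v in np.round(row,2)+0.];rows.append(row)
            p=p+50*np.array([row[0]*np.cos(r)+row[1]*np.sin(r),row[0]*np.sin(r)-row[1]*np.cos(r),-row[2]]);y-=row[5]*6
    while len(rows)%5: rows.append([0]*6)
    for i in range(0,len(rows),5): print(json.dumps([rows[i:i+5]]).replace(".0,",","))
    print("end",p.round(1),round(y,1))
main(sys.argv[1:])
E
python3 plan.py 440,-335,330,-37 676.5,-52,150,-4 676.5,-52,11,-4
```

```text
now 0.6 [ 214.2 -613.7  231.3] -70.77 w 84.9 F [-0.2  0.5 -0.7]
[[[-0.47, -0.76, -0.25, 0, 0, -0.7], [-0.42, -0.8, -0.24, 0, 0, -0.71], [-0.35, -0.82, -0.25, 0, 0, -0.7], [-0.29, -0.85, -0.25, 0, 0, -0.7], [-0.24, -0.87, -0.24, 0, 0, -0.71]]]
[[[-0.16, -0.88, -0.25, 0, 0, -0.7], [-0.1, -0.89, -0.25, 0, 0, -0.7], [-0.04, -0.89, -0.24, 0, 0, -0.71], [0.04, -0.82, 0.4, 0, 0, -0.61], [0.1, -0.81, 0.4, 0, 0, -0.61]]]
[[[0.14, -0.81, 0.4, 0, 0, -0.61], [0.2, -0.8, 0.4, 0, 0, -0.61], [0.25, -0.78, 0.4, 0, 0, -0.61], [0.29, -0.76, 0.4, 0, 0, -0.62], [0.35, -0.75, 0.4, 0, 0, -0.61]]]
[[[0.39, -0.72, 0.4, 0, 0, -0.61], [0.44, -0.69, 0.4, 0, 0, -0.61], [0, 0, 0.93, 0, 0, 0.0], [0, 0, 0.92, 0, 0, 0.0], [0, 0, 0.93, 0, 0, 0.0]]]
end [676.5 -52.   10.8] -4.0
```

Call:
apply_moves(
  series=[
    [[-0.47, -0.76, -0.25, 0, 0, -0.7], [-0.42, -0.8, -0.24, 0, 0, -0.71], [-0.35, -0.82, -0.25, 0, 0, -0.7], [-0.29, -0.85, -0.25, 0, 0, -0.7], [-0.24, -0.87, -0.24, 0, 0, -0.71]],
  ],
  claw=1,
)

```text
clock: 1.23
eef_pos: [356.3, -438.1, 293.5]
tool_rot: [-3.142, -0.001, -0.864]
force: [0.4, -0.8, 1.5]
width: 85.6
```

Call:
apply_moves(
  series=[
    [[-0.16, -0.88, -0.25, 0, 0, -0.7], [-0.1, -0.89, -0.25, 0, 0, -0.7], [-0.04, -0.89, -0.24, 0, 0, -0.71], [0.04, -0.82, 0.4, 0, 0, -0.61], [0.1, -0.81, 0.4, 0, 0, -0.61]],
  ],
)

```text
clock: 1.85
eef_pos: [493.4, -271.5, 290.0]
tool_rot: [3.142, -0.002, -0.516]
force: [0.3, -0.5, -0.4]
width: 85.3
```

Call:
apply_moves(
  series=[
    [[0.14, -0.81, 0.4, 0, 0, -0.61], [0.2, -0.8, 0.4, 0, 0, -0.61], [0.25, -0.78, 0.4, 0, 0, -0.61], [0.29, -0.76, 0.4, 0, 0, -0.62], [0.35, -0.75, 0.4, 0, 0, -0.61]],
  ],
)

```text
clock: 2.48
eef_pos: [624.8, -113.9, 189.3]
tool_rot: [3.141, -0.0, -0.196]
force: [-0.1, 0.0, 0.4]
width: 85.5
```

Call:
apply_moves(
  series=[
    [[0.39, -0.72, 0.4, 0, 0, -0.61], [0.44, -0.69, 0.4, 0, 0, -0.61], [0, 0, 0.7, 0, 0, 0], [0, 0, 0.5, 0, 0, 0], [0, 0, 0, 0, 0, 0]],
  ],
)

```text
clock: 3.1
eef_pos: [674.8, -52.0, 87.6]
tool_rot: [3.141, 0.005, -0.069]
force: [-0.3, -0.3, 0.9]
width: 85.5
```

Call:
apply_moves(
  series=[
    [[0.03, 0, 0.6, 0, 0, 0], [0, 0, 0.5, 0, 0, 0], [0, 0, 0.3, 0, 0, 0], [0, 0, 0.13, 0, 0, 0], [0, 0, 0, 0, 0, 0]],
  ],
)

```text
clock: 3.72
eef_pos: [678.4, -52.0, 13.8]
tool_rot: [-3.142, -0.001, -0.07]
force: [-0.0, -0.3, 0.1]
width: 85.8
```

Call:
apply_moves(
  series=[
    [[0, 0, 0, 0, 0, 0], [0, 0, 0, 0, 0, 0], [0, 0, 0, 0, 0, 0], [0, 0, 0, 0, 0, 0], [0, 0, 0, 0, 0, 0]],
  ],
  claw=-1,
)

```text
clock: 4.35
eef_pos: [678.9, -52.1, 14.6]
tool_rot: [-3.142, -0.002, -0.07]
force: [-1.1, -0.3, 5.6]
width: 45.5
```

```bash
python3 plan.py 676,-52,110,-4 560,-66,110,-4 469.9,-82.9,60,-4
```

```text
now 4.35 [678.9 -52.1  14.6] -3.99 w 45.5 F [-1.1 -0.3  5.6]
[[[-0.03, 0, -0.95, 0, 0, 0.0], [-0.03, 0, -0.96, 0, 0, 0.0], [-0.76, 0.15, 0, 0, 0, 0.0], [-0.77, 0.15, 0, 0, 0, 0.0], [-0.76, 0.14, 0, 0, 0, 0.0]]]
[[[-0.59, 0.16, 0.33, 0, 0, 0.0], [-0.59, 0.15, 0.34, 0, 0, 0.0], [-0.6, 0.16, 0.33, 0, 0, 0.0], [0, 0, 0, 0, 0, 0], [0, 0, 0, 0, 0, 0]]]
end [469.8 -83.1  60.1] -4.0
```

Call:
apply_moves(
  series=[
    [[0, 0, -0.4, 0, 0, 0], [0, 0, -0.5, 0, 0, 0], [0, 0, -0.5, 0, 0, 0], [0, 0, -0.5, 0, 0, 0], [0, 0, 0, 0, 0, 0]],
  ],
)

```text
clock: 4.97
eef_pos: [679.7, -52.0, 111.2]
tool_rot: [-3.141, -0.005, -0.07]
force: [-0.2, 0.8, -2.7]
width: 45.7
```

```bash
python3 - <<'E'
from h import *
im=viewer.get_image("scene");s=ctrl.read_state();u=proj("scene",[s["eef_pos"]])[0].astype(int);print(u,s["width"],s["eef_pos"])
cv2.imwrite("pics/r1.png",cv2.resize(im[max(0,u[1]-60):u[1]+50,u[0]-60:u[0]+60],None,fx=5,fy=5,interpolation=cv2.INTER_CUBIC))
E
```

```text
[268 134] 45.698836176769696 [678.48699877 -52.14243497 109.42443775]
```

View pics/r1.png

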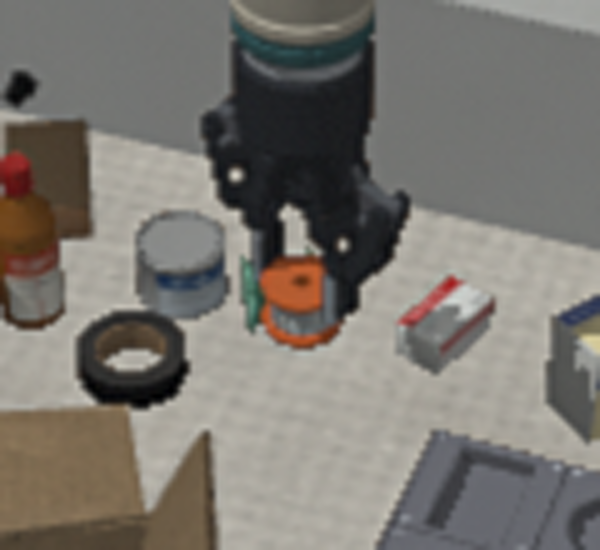

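Reel held upright between the pads (crop 300,300), with nothing else disturbed. Next I carry it over and place it.

```bash
python3 plan.py 469.9,-82.9,70,-4
```

```text
now 5.03 [678.5 -52.1 109.4] -3.99 w 45.7 F [ 0.   0.3 -3.2]
[[[-0.82, 0.18, 0.16, 0, 0, 0.0], [-0.83, 0.18, 0.16, 0, 0, 0.0], [-0.82, 0.18, 0.15, 0, 0, 0.0], [-0.83, 0.18, 0.16, 0, 0, 0.0], [-0.82, 0.18, 0.16, 0, 0, 0.0]]]
end [469.9 -82.7  69.9] -4.0
```

Call:
apply_moves(
  series=[
    [[-0.82, 0.18, 0.16, 0, 0, 0], [-0.83, 0.18, 0.16, 0, 0, 0], [-0.82, 0.18, 0.15, 0, 0, 0], [-0.83, 0.18, 0.16, 0, 0, 0], [-0.82, 0.18, 0.16, 0, 0, 0]],
  ],
)

```text
clock: 5.65
eef_pos: [467.1, -82.8, 67.9]
tool_rot: [-3.141, 0.002, -0.07]
force: [-0.5, -0.5, -2.6]
width: 45.8
```

Call:
apply_moves(
  series=[
    [[0, 0, 0, 0, 0, 0], [0, 0, 0.2, 0, 0, 0], [0, 0, 0.2, 0, 0, 0], [0, 0, 0, 0, 0, 0], [0, 0, 0, 0, 0, 0]],
  ],
)

```text
clock: 6.28
eef_pos: [469.7, -82.5, 48.6]
tool_rot: [-3.141, 0.0, -0.069]
force: [-0.5, -0.1, -1.4]
width: 46.0
```

```bash
python3 plan.py 469.9,-82.9,28,-4
```

```text
now 6.28 [469.7 -82.5  48.6] -3.97 w 46.0 F [-0.5 -0.1 -1.4]
[[[0, 0.01, 0.41, 0, 0, 0.01], [0, 0, 0, 0, 0, 0], [0, 0, 0, 0, 0, 0], [0, 0, 0, 0, 0, 0], [0, 0, 0, 0, 0, 0]]]
end [469.7 -83.   28.1] -4.0
```

Call:
apply_moves(
  series=[
    [[0, 0.01, 0.15, 0, 0, 0], [0, 0, 0.13, 0, 0, 0], [0, 0, 0.13, 0, 0, 0], [0, 0, 0, 0, 0, 0], [0, 0, 0, 0, 0, 0]],
  ],
)

```text
clock: 6.9
eef_pos: [469.4, -83.1, 28.3]
tool_rot: [-3.142, 0.0, -0.069]
force: [0.4, -0.5, -2.2]
width: 45.7
```

Call:
apply_moves(
  series=[
    [[0, 0, 0, 0, 0, 0], [0, 0, 0, 0, 0, 0], [0, 0, 0, 0, 0, 0], [0, 0, -0.2, 0, 0, 0], [0, 0, -0.6, 0, 0, 0]],
  ],
  claw=1,
)

```text
clock: 7.52
eef_pos: [468.4, -83.0, 68.3]
tool_rot: [-3.142, 0.003, -0.069]
force: [0.0, 0.0, 0.4]
width: 85.2
```

```bash
python3 plan.py 469.7,-83,130,-4 388.6,212.1,130,28  388.6,212.1,60,28
```

```text
now 7.53 [468.4 -83.   68.3] -3.96 w 85.2 F [0.  0.  0.4]
[[[0.01, 0, -0.62, 0, 0, 0.0], [0.02, 0, -0.61, 0, 0, 0.01], [-0.29, -0.82, 0, 0, 0, -0.76], [-0.23, -0.85, 0, 0, 0, -0.76], [-0.15, -0.86, 0, 0, 0, -0.77]]]
[[[-0.09, -0.87, 0, 0, 0, -0.76], [-0.02, -0.88, 0, 0, 0, -0.76], [0.06, -0.87, 0, 0, 0, -0.76], [0.12, -0.86, 0, 0, 0, -0.77], [0, 0, 0.7, 0, 0, 0.0]]]
[[[0, -0.01, 0.7, 0, 0, 0.0], [0, 0, 0, 0, 0, 0], [0, 0, 0, 0, 0, 0], [0, 0, 0, 0, 0, 0], [0, 0, 0, 0, 0, 0]]]
end [388.5 212.3  59.8] 28.0
```

Call:
apply_moves(
  series=[
    [[0.01, 0, -0.62, 0, 0, 0], [0.02, 0, -0.61, 0, 0, 0.01], [-0.29, -0.82, 0, 0, 0, -0.76], [-0.23, -0.85, 0, 0, 0, -0.76], [-0.15, -0.86, 0, 0, 0, -0.77]],
  ],
)

```text
clock: 8.15
eef_pos: [435.9, 44.3, 130.7]
tool_rot: [3.141, -0.001, 0.171]
force: [-0.4, 0.7, 0.2]
width: 85.1
```

Call:
apply_moves(
  series=[
    [[-0.09, -0.87, 0, 0, 0, -0.76], [-0.02, -0.88, 0, 0, 0, -0.76], [0.06, -0.87, 0, 0, 0, -0.76], [0.12, -0.86, 0, 0, 0, -0.77], [0, 0, 0.7, 0, 0, 0]],
  ],
)

```text
clock: 8.78
eef_pos: [391.1, 217.1, 96.9]
tool_rot: [-3.139, -0.009, 0.495]
force: [0.8, -0.8, 0.0]
width: 85.2
```

Call:
apply_moves(
  series=[
    [[0, -0.01, 0.7, 0, 0, 0], [0, 0, 0, 0, 0, 0], [0, 0, 0, 0, 0, 0], [0, 0, 0, 0, 0, 0], [0, 0, 0, 0, 0, 0]],
  ],
)

```text
clock: 9.4
eef_pos: [390.3, 212.4, 60.8]
tool_rot: [-3.141, -0.002, 0.488]
force: [0.5, -0.5, -0.2]
width: 85.6
```

```bash
python3 plan.py 388.6,212.1,7,28
python3 - <<'E'
from h import *
im=viewer.get_image("scene")
a=cv2.resize(im[155:230,265:365],None,fx=5,fy=5,interpolation=cv2.INTER_CUBIC);b=cv2.resize(im[215:315,250:350],None,fx=3,fy=3,interpolation=cv2.INTER_CUBIC)
o=np.zeros((375,800,3),np.uint8);o[:,:500]=a;o[:300,500:]=b;cv2.imwrite("pics/r2.png",o)
E
```

```text
now 9.4 [390.3 212.4  60.8] 27.96 w 85.6 F [ 0.5 -0.5 -0.2]
[[[-0.02, -0.01, 0.54, 0, 0, 0.0], [-0.01, 0, 0.54, 0, 0, -0.01], [0, 0, 0, 0, 0, 0], [0, 0, 0, 0, 0, 0], [0, 0, 0, 0, 0, 0]]]
end [388.7 212.1   6.8] 28.0
```

View pics/r2.png

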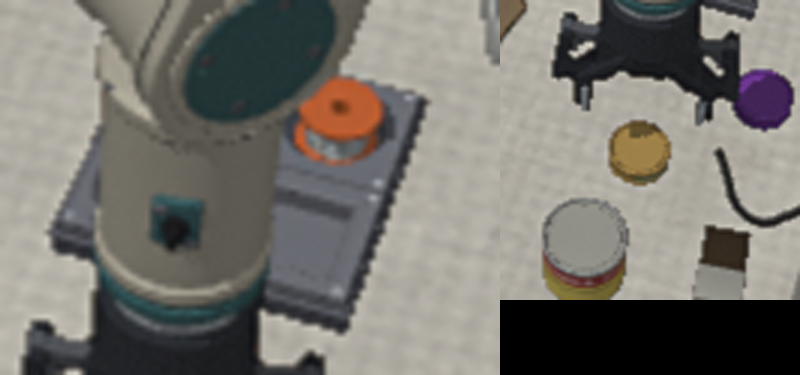

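Flux tin sits clear between the jaws. The reel's lower flange shows more than I expected, so I'll check it against the model before going on.

```bash
python3 - <<'E'
from h import *
from est import S
im=viewer.get_image("scene");s=8;b=(310,162,360,200)
a=cv2.resize(im[b[1]:b[3],b[0]:b[2]],None,fx=s,fy=s,interpolation=cv2.INTER_CUBIC);c=a.copy()
for z in(12,):draw(c,"scene",cyl(*S["reel"],48,z,z+30),s,np.array(b[:2]),(0,255,0));draw(c,"scene",cyl(*S["reel"],58,26,26),s,np.array(b[:2]),(255,255,0))
cv2.imwrite("pics/r3.png",np.hstack([a,c]))
E
```

```text
(no output)
```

View pics/r3.png

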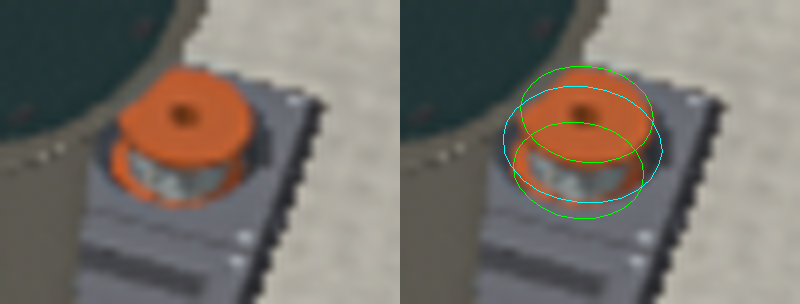

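The reel matches the model of a seated reel, with its rim clipping the lower flange as it should. On to the tin.

Call:
apply_moves(
  series=[
    [[-0.02, -0.01, 0.5, 0, 0, 0], [-0.01, 0, 0.4, 0, 0, 0], [0, 0, 0.2, 0, 0, 0], [0, 0, 0, 0, 0, 0], [0, 0, 0, 0, 0, 0]],
  ],
)

```text
clock: 10.12
eef_pos: [388.3, 212.0, 5.2]
tool_rot: [3.142, -0.001, 0.488]
force: [-0.3, 0.8, -0.4]
width: 85.3
```

Call:
apply_moves(
  series=[
    [[0, 0, 0, 0, 0, 0], [0, 0, 0, 0, 0, 0], [0, 0, 0, 0, 0, 0], [0, 0, 0, 0, 0, 0], [0, 0, 0, 0, 0, 0]],
  ],
  claw=-1,
)

```text
clock: 10.75
eef_pos: [388.4, 212.2, 5.8]
tool_rot: [3.141, -0.002, 0.489]
force: [-1.3, -0.6, 9.4]
width: 51.6
```

Call:
apply_moves(
  series=[
    [[0, 0, -0.3, 0, 0, 0], [0, 0, -0.5, 0, 0, 0], [0, 0, -0.5, 0, 0, 0], [0, 0, 0, 0, 0, 0], [0, 0, 0, 0, 0, 0]],
  ],
)

```text
clock: 11.38
eef_pos: [388.0, 211.6, 69.5]
tool_rot: [3.141, 0.0, 0.488]
force: [-0.9, -0.4, -0.8]
width: 51.7
```

```bash
python3 plan.py 527.1,21.3,70,28
python3 - <<'E'
from h import *
im=viewer.get_image("scene");s=ctrl.read_state();u=proj("scene",[s["eef_pos"]])[0].astype(int)
cv2.imwrite("pics/r4.png",cv2.resize(im[u[1]-50:u[1]+50,u[0]-50:u[0]+50],None,fx=5,fy=5,interpolation=cv2.INTER_CUBIC))
E
```

```text
now 11.38 [388.  211.6  69.5] 27.98 w 51.7 F [-0.9 -0.4 -0.8]
[[[0.13, 0.93, 0, 0, 0, 0.0], [0.14, 0.94, 0, 0, 0, 0.0], [0.13, 0.93, -0.01, 0, 0, 0.0], [0.14, 0.93, 0, 0, 0, 0.0], [0.13, 0.94, 0, 0, 0, 0.0]]]
end [527.1  21.1  70. ] 28.0
```

View pics/r4.png

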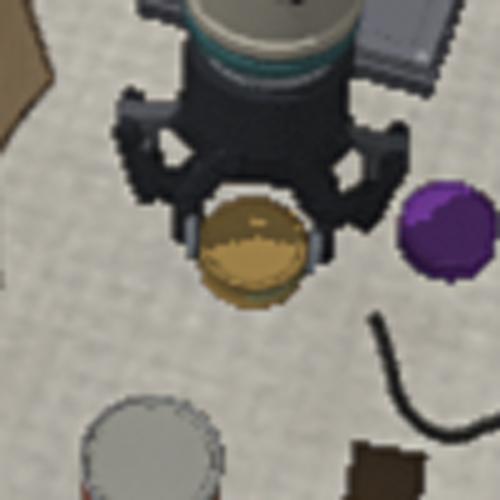

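Tin held level at crop (252,250). Carrying it over.

Call:
apply_moves(
  series=[
    [[0.13, 0.93, 0, 0, 0, 0], [0.14, 0.94, 0, 0, 0, 0], [0.13, 0.93, 0, 0, 0, 0], [0.14, 0.93, 0, 0, 0, 0], [0.13, 0.94, 0, 0, 0, 0]],
  ],
)

```text
clock: 12.05
eef_pos: [527.4, 20.2, 68.6]
tool_rot: [-3.141, 0.002, 0.489]
force: [0.7, -0.1, -1.2]
width: 52.0
```

Call:
apply_moves(
  series=[
    [[0, 0, 0, 0, 0, 0], [0, 0, 0.2, 0, 0, 0], [0, 0, 0.2, 0, 0, 0], [0, 0, 0.1, 0, 0, 0], [0, 0, 0, 0, 0, 0]],
  ],
)

```text
clock: 12.68
eef_pos: [526.6, 22.2, 44.3]
tool_rot: [-3.141, 0.001, 0.49]
force: [0.4, -0.3, -0.5]
width: 51.8
```

```bash
python3 plan.py 527.1,21.3,22.7,28
```

```text
now 12.68 [526.6  22.2  44.3] 28.09 w 51.8 F [ 0.4 -0.3 -0.5]
[[[0, 0.02, 0.43, 0, 0, 0.01], [0, 0, 0, 0, 0, 0], [0, 0, 0, 0, 0, 0], [0, 0, 0, 0, 0, 0], [0, 0, 0, 0, 0, 0]]]
end [527.1  21.3  22.8] 28.0
```

Call:
apply_moves(
  series=[
    [[0, 0.02, 0.15, 0, 0, 0], [0, 0, 0.15, 0, 0, 0], [0, 0, 0.12, 0, 0, 0], [0, 0, 0, 0, 0, 0], [0, 0, 0, 0, 0, 0]],
  ],
)

```text
clock: 13.3
eef_pos: [527.7, 20.6, 23.8]
tool_rot: [-3.142, -0.0, 0.489]
force: [0.4, 0.1, -0.8]
width: 51.7
```

Call:
apply_moves(
  series=[
    [[0, 0, 0, 0, 0, 0], [0, 0, 0, 0, 0, 0], [0, 0, 0, 0, 0, 0], [0, 0, -0.2, 0, 0, 0], [0, 0, -0.6, 0, 0, 0]],
  ],
  claw=1,
)

```text
clock: 13.92
eef_pos: [526.7, 20.5, 63.8]
tool_rot: [-3.141, 0.002, 0.489]
force: [0.3, -0.1, -0.8]
width: 85.8
```

```bash
python3 plan.py 527,21,120,28 658.6,-175,120,-1 658.6,-175,60,-1
```

```text
now 13.93 [526.7  20.5  63.8] 28.02 w 85.8 F [ 0.3 -0.1 -0.8]
[[[0, 0, -0.56, 0, 0, 0.0], [0.01, -0.01, -0.56, 0, 0, 0.0], [0.1, 0.94, 0, 0, 0, 0.97], [0.19, 0.93, 0, 0, 0, 0.96], [0.28, 0.9, 0, 0, 0, 0.97]]]
[[[0.37, 0.87, 0, 0, 0, 0.97], [0.46, 0.82, 0, 0, 0, 0.97], [0, 0, 0.6, 0, 0, 0.0], [0, 0, 0.6, 0, 0, 0.0], [0, 0, 0, 0, 0, 0]]]
end [ 658.5 -174.9   59.8] -1.0
```

Call:
apply_moves(
  series=[
    [[0, 0, -0.56, 0, 0, 0], [0.01, -0.01, -0.56, 0, 0, 0], [0.1, 0.94, 0, 0, 0, 0.97], [0.19, 0.93, 0, 0, 0, 0.96], [0.28, 0.9, 0, 0, 0, 0.97]],
  ],
)

```text
clock: 14.55
eef_pos: [607.7, -97.8, 120.9]
tool_rot: [-3.142, -0.001, 0.182]
force: [0.2, 0.8, -0.2]
width: 85.5
```

Call:
apply_moves(
  series=[
    [[0.37, 0.87, 0, 0, 0, 0.97], [0.46, 0.82, 0, 0, 0, 0.97], [0, 0, 0.6, 0, 0, 0], [0, 0, 0.6, 0, 0, 0], [0, 0, 0, 0, 0, 0]],
  ],
)

```text
clock: 15.18
eef_pos: [657.3, -174.6, 58.0]
tool_rot: [-3.14, 0.005, -0.018]
force: [0.4, 0.3, -0.0]
width: 85.4
```

```bash
python3 plan.py 658.6,-175,11.5,-1
python3 - <<'E'
from h import *
from est import *
im=viewer.get_image("scene");s=6;b=(270,150,360,230)
a=cv2.resize(im[b[1]:b[3],b[0]:b[2]],None,fx=s,fy=s,interpolation=cv2.INTER_CUBIC)
draw(a,"scene",cyl(*S["reel"],48,12,42),s,np.array(b[:2]),(0,255,0));draw(a,"scene",cyl(*S["tin"],54,16,38),s,np.array(b[:2]),(0,255,0))
cv2.imwrite("pics/r5.png",a)
E
```

```text
now 15.18 [ 657.3 -174.6   58. ] -1.03 w 85.4 F [ 0.4  0.3 -0. ]
[[[0.03, 0.01, 0.93, 0, 0, 0.0], [0, 0, 0, 0, 0, 0], [0, 0, 0, 0, 0, 0], [0, 0, 0, 0, 0, 0], [0, 0, 0, 0, 0, 0]]]
end [ 658.8 -175.1   11.5] -1.0
```

View pics/r5.png

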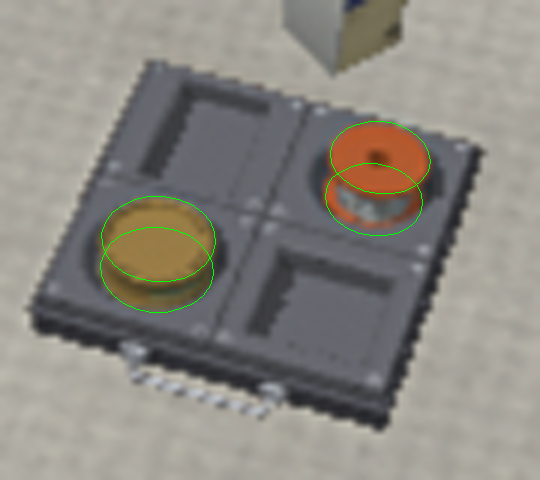

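Reel at (378,160) and tin at (157,240) both lie on their seated models. Fuse box next.

Call:
apply_moves(
  series=[
    [[0, 0, 0.4, 0, 0, 0], [0, 0, 0.35, 0, 0, 0], [0, 0, 0.18, 0, 0, 0], [0, 0, 0, 0, 0, 0], [0, 0, 0, 0, 0, 0]],
  ],
)

```text
clock: 15.85
eef_pos: [659.9, -174.8, 13.7]
tool_rot: [-3.142, -0.001, -0.018]
force: [0.0, -0.1, -0.1]
width: 85.3
```

Call:
apply_moves(
  series=[
    [[0, 0, 0, 0, 0, 0], [0, 0, 0, 0, 0, 0], [0, 0, 0, 0, 0, 0], [0, 0, 0, 0, 0, 0], [0, 0, 0, 0, 0, 0]],
  ],
  claw=-1,
)

```text
clock: 16.48
eef_pos: [659.9, -174.9, 13.9]
tool_rot: [3.141, -0.001, -0.018]
force: [-0.0, -0.2, 4.0]
width: 33.6
```

Call:
apply_moves(
  series=[
    [[0, 0, -0.3, 0, 0, 0], [0, 0, -0.5, 0, 0, 0], [0, 0, -0.5, 0, 0, 0], [0, 0, 0, 0, 0, 0], [0, 0, 0, 0, 0, 0]],
  ],
)

```text
clock: 17.1
eef_pos: [658.7, -175.0, 77.9]
tool_rot: [3.141, 0.001, -0.018]
force: [0.1, 0.0, -0.2]
width: 33.4
```

```bash
python3 plan.py 550.6,-59.4,78,16.1
python3 - <<'E'
from h import *
im=viewer.get_image("scene");s=ctrl.read_state();u=proj("scene",[s["eef_pos"]])[0].astype(int)
cv2.imwrite("pics/r6.png",cv2.resize(im[u[1]-50:u[1]+50,u[0]-50:u[0]+50],None,fx=5,fy=5,interpolation=cv2.INTER_CUBIC))
E
```

```text
now 17.1 [ 658.7 -175.    77.9] -1.05 w 33.4 F [ 0.1  0.  -0.2]
[[[-0.55, -0.57, 0, 0, 0, -0.71], [-0.51, -0.61, 0, 0, 0, -0.72], [-0.46, -0.64, 0, 0, 0, -0.71], [-0.41, -0.68, 0, 0, 0, -0.72], [0, 0, 0, 0, 0, 0]]]
end [550.5 -59.2  77.9] 16.1
```

View pics/r6.png

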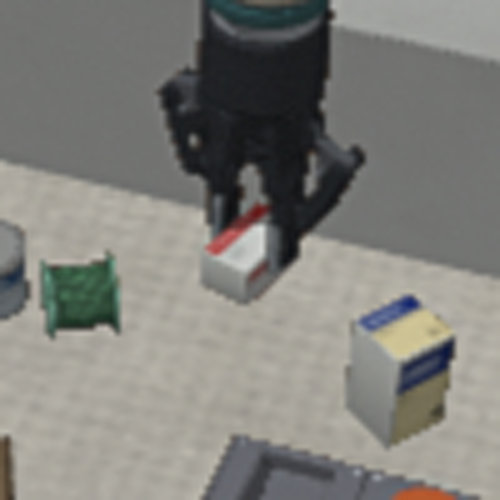

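Fuse box held level at crop (240,255). At the slot I'll open the jaws only partly, because the reel stands next to it.

Call:
apply_moves(
  series=[
    [[-0.55, -0.57, 0, 0, 0, -0.71], [-0.51, -0.61, 0, 0, 0, -0.72], [-0.46, -0.64, 0, 0, 0, -0.71], [-0.41, -0.68, 0, 0, 0, -0.72], [0, 0, 0, 0, 0, 0]],
  ],
)

```text
clock: 17.77
eef_pos: [548.4, -56.1, 77.7]
tool_rot: [-3.139, 0.003, 0.287]
force: [1.0, -0.7, -1.2]
width: 33.2
```

Call:
apply_moves(
  series=[
    [[0, 0, 0.2, 0, 0, 0], [0, 0, 0.3, 0, 0, 0], [0, 0, 0.1, 0, 0, 0], [0, 0, 0, 0, 0, 0], [0, 0, 0, 0, 0, 0]],
  ],
)

```text
clock: 18.4
eef_pos: [551.5, -59.0, 48.4]
tool_rot: [-3.142, -0.0, 0.281]
force: [-0.1, -0.3, -0.3]
width: 33.6
```

```bash
python3 plan.py 550.6,-59.4,27,16.1
```

```text
now 18.4 [551.5 -59.   48.4] 16.11 w 33.6 F [-0.1 -0.3 -0.3]
[[[-0.02, 0, 0.43, 0, 0, 0.0], [0, 0, 0, 0, 0, 0], [0, 0, 0, 0, 0, 0], [0, 0, 0, 0, 0, 0], [0, 0, 0, 0, 0, 0]]]
end [550.5 -59.3  26.9] 16.1
```

Call:
apply_moves(
  series=[
    [[-0.02, 0, 0.15, 0, 0, 0], [0, 0, 0.15, 0, 0, 0], [0, 0, 0.12, 0, 0, 0], [0, 0, 0, 0, 0, 0], [0, 0, 0, 0, 0, 0]],
  ],
)

```text
clock: 19.02
eef_pos: [550.4, -59.2, 27.3]
tool_rot: [-3.142, -0.0, 0.281]
force: [0.6, -0.3, -0.3]
width: 33.1
```

Call:
apply_moves(
  series=[
    [[0, 0, 0, 0, 0, 0], [0, 0, 0, 0, 0, 0], [0, 0, 0, 0, 0, 0], [0, 0, -0.2, 0, 0, 0], [0, 0, -0.6, 0, 0, 0]],
  ],
  claw=0.4,
)

```text
clock: 19.65
eef_pos: [549.2, -59.2, 67.2]
tool_rot: [-3.141, 0.002, 0.282]
force: [0.8, -0.8, 0.5]
width: 59.6
```

```bash
python3 plan.py 550,-59,150,16.1 548.8,-180.5,150,-15.7 548.8,-180.5,90,-15.7
```

```text
now 19.65 [549.2 -59.2  67.2] 16.14 w 59.6 F [ 0.8 -0.8  0.5]
[[[0.01, 0, -0.83, 0, 0, 0.0], [0.01, 0, -0.83, 0, 0, 0.01], [-0.12, 0.39, 0, 0, 0, 0.88], [-0.08, 0.39, 0, 0, 0, 0.89], [-0.04, 0.41, 0, 0, 0, 0.88]]]
[[[-0.01, 0.4, 0, 0, 0, 0.88], [0.04, 0.41, 0, 0, 0, 0.88], [0.06, 0.4, 0, 0, 0, 0.89], [0, 0, 0.6, 0, 0, 0.0], [0, 0, 0.6, 0, 0, 0.0]]]
end [ 548.6 -180.6   90.2] -15.7
```

Call:
apply_moves(
  series=[
    [[0.01, 0, -0.83, 0, 0, 0], [0.01, 0, -0.83, 0, 0, 0.01], [-0.12, 0.39, 0, 0, 0, 0.88], [-0.08, 0.39, 0, 0, 0, 0.89], [-0.04, 0.41, 0, 0, 0, 0.88]],
  ],
  claw=1,
)

```text
clock: 20.27
eef_pos: [549.9, -121.5, 150.0]
tool_rot: [3.141, 0.001, -0.003]
force: [0.3, -0.4, -0.0]
width: 85.6
```

Call:
apply_moves(
  series=[
    [[-0.01, 0.4, 0, 0, 0, 0.88], [0.04, 0.41, 0, 0, 0, 0.88], [0.06, 0.4, 0, 0, 0, 0.89], [0, 0, 0.6, 0, 0, 0], [0, 0, 0.6, 0, 0, 0]],
  ],
)

```text
clock: 20.9
eef_pos: [549.8, -182.1, 89.7]
tool_rot: [3.141, -0.001, -0.279]
force: [0.8, -1.0, -0.6]
width: 85.4
```

Call:
apply_moves(
  series=[
    [[0, 0, 0, 0, 0, 0], [0, 0, 0, 0, 0, 0], [0, 0, 0, 0, 0, 0], [0, 0, 0, 0, 0, 0], [0, 0, 0, 0, 0, 0]],
  ],
)

```text
clock: 21.52
eef_pos: [549.8, -180.9, 90.8]
tool_rot: [3.141, -0.001, -0.275]
force: [-1.1, -0.1, -0.5]
width: 85.3
```

```bash
python3 plan.py 548.8,-180.5,30,-15.7
python3 - <<'E'
from h import *
from est import *
im=viewer.get_image("scene");s=5;b=(270,110,360,230)
a=cv2.resize(im[b[1]:b[3],b[0]:b[2]],None,fx=s,fy=s,interpolation=cv2.INTER_CUBIC);c=a.copy()
draw(c,"scene",boxpts(*S["fuse"],yaw,36,60,12,41),s,np.array(b[:2]),(0,255,0))
draw(c,"scene",boxpts(*lamp,ly,46,45,0,76),s,np.array(b[:2]),(0,255,0))
cv2.imwrite("pics/r7.png",np.hstack([a[:,:400],c[:,:400]]))
E
```

```text
now 21.52 [ 549.8 -180.9   90.8] -15.75 w 85.3 F [-1.1 -0.1 -0.5]
[[[-0.01, 0, 0.61, 0, 0, 0.0], [-0.01, 0, 0.61, 0, 0, -0.01], [0, 0, 0, 0, 0, 0], [0, 0, 0, 0, 0, 0], [0, 0, 0, 0, 0, 0]]]
end [ 548.8 -180.6   29.8] -15.7
```

View pics/r7.png

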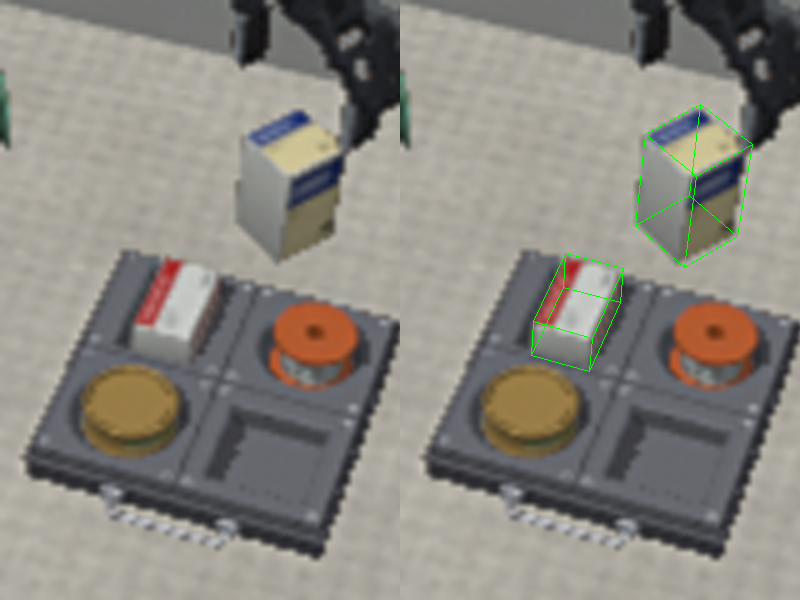

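Fuse box is seated on its model at (175,305), and the lamp box at (290,185) is undisturbed between the open jaws.

Call:
apply_moves(
  series=[
    [[-0.01, 0, 0.4, 0, 0, 0], [-0.01, 0, 0.5, 0, 0, 0], [0, 0, 0.3, 0, 0, 0], [0, 0, 0, 0, 0, 0], [0, 0, 0, 0, 0, 0]],
  ],
)

```text
clock: 22.2
eef_pos: [549.2, -180.4, 30.9]
tool_rot: [-3.141, -0.001, -0.275]
force: [-0.0, 1.1, 0.6]
width: 85.1
```

Call:
apply_moves(
  series=[
    [[0, 0, 0, 0, 0, 0], [0, 0, 0, 0, 0, 0], [0, 0, 0, 0, 0, 0], [0, 0, 0, 0, 0, 0], [0, 0, 0, 0, 0, 0]],
  ],
  claw=-1,
)

```text
clock: 22.82
eef_pos: [549.1, -180.7, 31.1]
tool_rot: [3.141, -0.001, -0.275]
force: [-1.5, -0.1, 6.5]
width: 44.1
```

Call:
apply_moves(
  series=[
    [[0, 0, -0.5, 0, 0, 0], [0, 0, -0.7, 0, 0, 0], [0, 0, -0.7, 0, 0, 0], [0, 0, 0, 0, 0, 0], [0, 0, 0, 0, 0, 0]],
  ],
)

```text
clock: 23.45
eef_pos: [547.9, -180.6, 124.7]
tool_rot: [3.141, 0.001, -0.275]
force: [-0.2, -0.9, -1.1]
width: 44.4
```

```bash
python3 plan.py 446.4,-2.2,125,16.2!8 446.4,-2.2,80,16.2!2
```

```text
now 23.45 [ 547.9 -180.6  124.7] -15.75 w 44.4 F [-0.2 -0.9 -1.1]
[[[-0.37, -0.36, 0, 0, 0, -0.67], [-0.33, -0.39, 0, 0, 0, -0.66], [-0.32, -0.4, 0, 0, 0, -0.67], [-0.28, -0.43, 0, 0, 0, -0.66], [-0.25, -0.45, 0, 0, 0, -0.67]]]
[[[-0.22, -0.46, 0, 0, 0, -0.66], [-0.19, -0.48, -0.01, 0, 0, -0.67], [-0.15, -0.49, 0, 0, 0, -0.67], [0, 0, 0.45, 0, 0, 0.0], [0, 0, 0.45, 0, 0, 0.0]]]
end [446.5  -2.2  80.2] 16.2
```

Call:
apply_moves(
  series=[
    [[-0.37, -0.36, 0, 0, 0, -0.67], [-0.33, -0.39, 0, 0, 0, -0.66], [-0.32, -0.4, 0, 0, 0, -0.67], [-0.28, -0.43, 0, 0, 0, -0.66], [-0.25, -0.45, 0, 0, 0, -0.67]],
  ],
)

```text
clock: 24.08
eef_pos: [483.7, -68.2, 124.0]
tool_rot: [-3.141, 0.003, 0.076]
force: [-0.0, 0.6, -0.1]
width: 44.5
```

Call:
apply_moves(
  series=[
    [[-0.22, -0.46, 0, 0, 0, -0.66], [-0.19, -0.48, -0.01, 0, 0, -0.67], [-0.15, -0.49, 0, 0, 0, -0.67], [0, 0, 0.45, 0, 0, 0], [0, 0, 0.45, 0, 0, 0]],
  ],
)

```text
clock: 24.7
eef_pos: [446.7, -1.3, 80.0]
tool_rot: [-3.141, 0.0, 0.285]
force: [-0.3, -0.4, -1.6]
width: 44.7
```

Call:
apply_moves(
  series=[
    [[0, 0, 0, 0, 0, 0], [0, 0, 0, 0, 0, 0], [0, 0, 0, 0, 0, 0], [0, 0, 0, 0, 0, 0], [0, 0, 0, 0, 0, 0]],
  ],
)

```text
clock: 25.32
eef_pos: [447.4, -2.1, 81.1]
tool_rot: [3.141, -0.001, 0.283]
force: [-0.6, -0.5, -0.6]
width: 44.5
```

```bash
python3 plan.py 446.4,-2.2,42,16.2
python3 - <<'E'
from h import *
from est import *
s=5;o=[]
for n,b in(("scene",(290,130,370,240)),("top",(270,160,370,260))):
    im=viewer.get_image(n);a=cv2.resize(im[b[1]:b[3],b[0]:b[2]],None,fx=s,fy=s,interpolation=cv2.INTER_CUBIC)
    z=ctrl.read_state()["eef_pos"][2]-31
    draw(a,n,boxpts(*S["lamp"],yaw,46,45,z,z+76),s,np.array(b[:2]),(0,255,0));o.append(a[:500,:400])
cv2.imwrite("pics/r8.png",np.hstack(o))
E
```

```text
now 25.32 [447.4  -2.1  81.1] 16.22 w 44.5 F [-0.6 -0.5 -0.6]
[[[-0.02, 0, 0.78, 0, 0, 0.0], [0, 0, 0, 0, 0, 0], [0, 0, 0, 0, 0, 0], [0, 0, 0, 0, 0, 0], [0, 0, 0, 0, 0, 0]]]
end [446.4  -2.4  42.1] 16.2
```

View pics/r8.png

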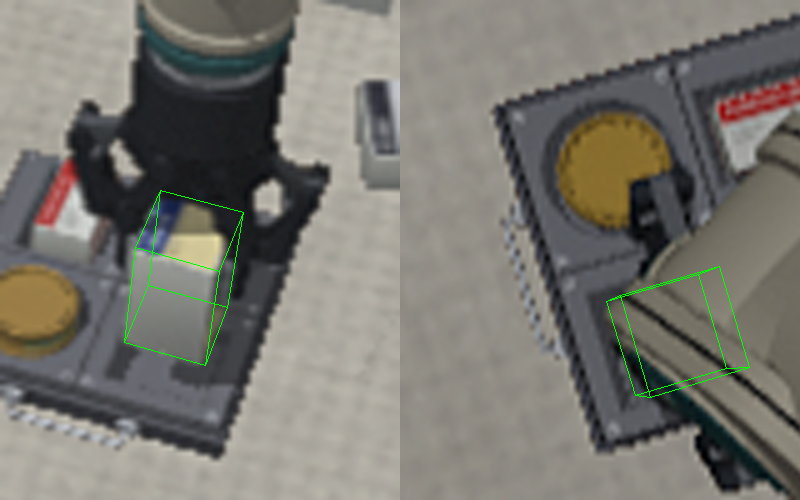

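Lamp box held upright and square over its recess, on its model. Lowering it.

Call:
apply_moves(
  series=[
    [[-0.02, 0, 0.25, 0, 0, 0], [0, 0, 0.25, 0, 0, 0], [0, 0, 0.17, 0, 0, 0], [0, 0, 0.1, 0, 0, 0], [0, 0, 0, 0, 0, 0]],
  ],
)

```text
clock: 26.05
eef_pos: [446.0, -2.1, 41.9]
tool_rot: [-3.141, 0.001, 0.284]
force: [0.8, 0.4, -1.7]
width: 44.7
```

```bash
python3 plan.py 446.4,-2.2,41.5,16.2
```

```text
now 26.05 [446.   -2.1  41.9] 16.26 w 44.7 F [ 0.8  0.4 -1.7]
[[[0.01, 0, 0.01, 0, 0, 0.01], [0, 0, 0, 0, 0, 0], [0, 0, 0, 0, 0, 0], [0, 0, 0, 0, 0, 0], [0, 0, 0, 0, 0, 0]]]
end [446.5  -2.   41.4] 16.2
```

Call:
apply_moves(
  series=[
    [[0, 0, 0, 0, 0, 0], [0, 0, 0, 0, 0, 0], [0, 0, 0, 0, 0, 0], [0, 0, -0.2, 0, 0, 0], [0, 0, -0.4, 0, 0, 0]],
  ],
  claw=0.5,
)

```text
clock: 26.68
eef_pos: [445.8, -2.2, 72.8]
tool_rot: [-3.141, 0.001, 0.284]
force: [0.3, 0.3, -0.3]
width: 63.9
```

Call:
apply_moves(
  series=[
    [[0, 0, -0.6, 0, 0, 0], [0, 0, -0.8, 0, 0, 0], [0, 0, -0.8, 0, 0, 0], [0, 0, -0.8, 0, 0, 0], [0, 0, -0.5, 0, 0, 0]],
  ],
)

```text
clock: 27.3
eef_pos: [446.4, -2.1, 249.8]
tool_rot: [3.141, -0.002, 0.284]
force: [0.8, -0.9, -0.8]
width: 64.2
```

```bash
python3 plan.py 420,-330,270,-20
```

```text
now 27.3 [446.4  -2.1 249.8] 16.25 w 64.2 F [ 0.8 -0.9 -0.8]
[[[-0.33, 0.88, -0.06, 0, 0, 0.86], [-0.26, 0.9, -0.06, 0, 0, 0.87], [-0.17, 0.93, -0.05, 0, 0, 0.86], [-0.09, 0.93, -0.06, 0, 0, 0.86], [0, 0.94, -0.06, 0, 0, 0.87]]]
[[[0.08, 0.94, -0.06, 0, 0, 0.86], [0.17, 0.92, -0.05, 0, 0, 0.86], [0, 0, 0, 0, 0, 0], [0, 0, 0, 0, 0, 0], [0, 0, 0, 0, 0, 0]]]
end [ 420.  -329.8  269.8] -20.0
```

Call:
apply_moves(
  series=[
    [[-0.33, 0.88, -0.06, 0, 0, 0.86], [-0.26, 0.9, -0.06, 0, 0, 0.87], [-0.17, 0.93, -0.05, 0, 0, 0.86], [-0.09, 0.93, -0.06, 0, 0, 0.86], [0, 0.94, -0.06, 0, 0, 0.87]],
  ],
)

```text
clock: 27.92
eef_pos: [426.7, -237.5, 262.7]
tool_rot: [-3.141, -0.0, -0.172]
force: [0.5, 0.1, -0.3]
width: 64.0
```

Call:
apply_moves(
  series=[
    [[0.08, 0.94, -0.06, 0, 0, 0.86], [0.17, 0.92, -0.05, 0, 0, 0.86], [0, 0, 0, 0, 0, 0], [0, 0, 0, 0, 0, 0], [0, 0, 0, 0, 0, 0]],
  ],
)

```text
clock: 28.55
eef_pos: [420.0, -328.3, 267.7]
tool_rot: [-3.141, 0.0, -0.346]
force: [0.2, 0.0, 0.1]
width: 64.2
```

```bash
python3 - <<'E'
from h import *
from est import *
s=5;o=[]
for n,b in(("scene",(270,140,350,240)),("top",(280,160,380,260))):
    im=viewer.get_image(n);cv2.imwrite(f"pics/{n}9.png",im);a=cv2.resize(im[b[1]:b[3],b[0]:b[2]],None,fx=s,fy=s,interpolation=cv2.INTER_CUBIC)
    for P in(boxpts(*S["lamp"],yaw,46,45,10,86),boxpts(*S["fuse"],yaw,36,60,12,41),cyl(*S["reel"],48,12,42),cyl(*S["tin"],54,16,38)):draw(a,n,P,s,np.array(b[:2]),(0,255,0))
    o.append(a[:500,:400])
cv2.imwrite("pics/r9.png",np.hstack(o))
d=cv2.absdiff(cv2.imread("pics/top0.png"),cv2.imread("pics/top9.png")).max(2)
for k,(x,y) in dict(grease=(184,262),carton=(424,233),purple=(278,274)).items():print(k,(d[y-16:y+16,x-16:x+16]>60).sum())
E
```

```text
grease 0
carton 0
purple 0
```

View pics/r9.png

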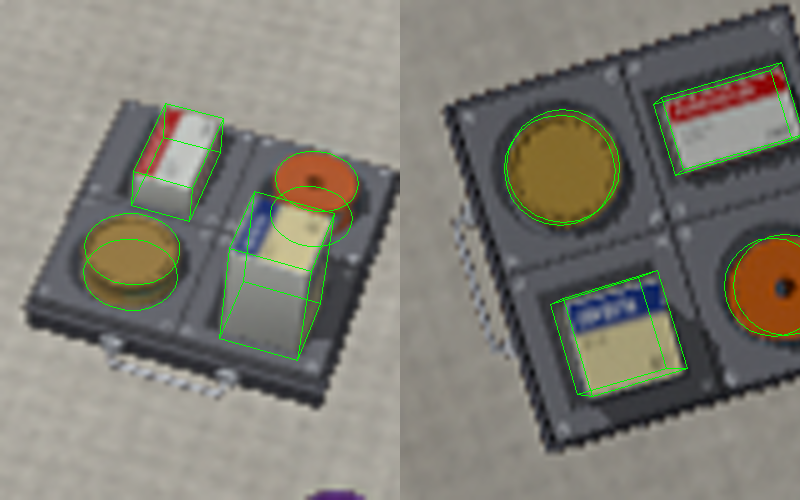

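All four parts lie on their seated models in both views, and the grease tin, carton and purple tin are unchanged. Handing in.

```bash
python3 -c "
from cell import ctrl
print(ctrl.finish_job(),ctrl.read_state()['clock'])"
```

```text
the job is handed in; nothing more can be done
the job is handed in; nothing more can be done
```

The kit is made up and handed in. The solder reel, flux tin, fuse box and lamp box went into their recesses in that order, each the same way up as before. The clock stood at about 28.6 s of the 88 s allowed.

- **Placing:** in the last pictures from both cameras, all four parts lie within about 2 mm of where a fully seated part should be. The lamp box looked about one pixel lower than its model, which fits it being fully down.
- **Things left alone:** the grease tin, the carton and the purple look-alike show no change between the first and last top pictures. I did not check the green look-alike this way, but the arm never went near it.
- **Forces:** the forces reported at the end of each move stayed under about 10 N.
- **Disagreement:** the reported finger opening read about 2 mm less than each part's true width. No grip slipped.

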